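Swap the jars, then open the jam jar in the bracing stand

ROBOT

A 6-joint arm with a two-finger parallel gripper is mounted at the origin on the work surface. World frame = base frame: x ahead of the robot, y to its left, z up, the work surface at z = 0. Lengths are in mm, angles in rad, forces in N, time in s.
With the tool pointing down it reaches from about 425 to 1125 mm from the base axis. Payload 14.9 kg.
Tool frame: the origin (TCP) lies at the very end of the fingers, on their centre line; the grasp point (between the pads) lies 19 mm behind it; z points along the fingers, y is the line along which they close (so a half turn about z gives the same grasp; the last joint's range is limited). The gripper opens to 91 mm and grips with 3 to 60 N. Pads are 32 mm wide; open, the fingers measure 118 mm over their backs; the gripper's body (76 mm by 178 mm) begins 60 mm behind the grasp point.
Start: joints at [1.254, 0.379, 1.734, -0, 1.028, -0.033], TCP at [196.011, 672.01, 213.932] pointing down, gripper open.
Joint ranges: [-2.77, 2.77], [-0.74, 2.19], [0, 2.66], [-1.06, 4.2], [0.31, 2.87], [-3.08, 3.08]. Speed limits (rad/s): [1.89, 1.89, 2.39, 3.14, 3.14, 3.14].

INTERFACE

Orientations are given as a rotation vector (axis times angle).
In Python, from bench import sensors, eyes, order gives the robot as it stands.
- The arm moves only by the shell command python3 -m crank 'ROWS' [OPENING] [FORCE]. ROWS is JSON, a list of rows, each an object of numbers: "tx", "ty", "tz": the shift along the world's x, y, z normalised to -1 to 1, where 1 is 0.1 m; "rx", "ry", "rz": the turn, a rotation vector about the world's x, y, z normalised to -1 to 1, where 1 is pi rad. In form: [{"tx": .., "ty": .., "tz": .., "rx": .., "ry": .., "rz": ..}, ...]. A call has 1 to 8 rows; each row shifts and turns the commanded pose from where the row before left it; what a row does not reach is not made up. A row lasts 1/10 s, in which the tool goes at most 50 mm and 8.59 degrees, less where a joint would pass 70% of its speed; a pose out of reach is approached as far as the arm can. A call with a number of a shift or a turn outside -1 to 1 is refused whole. A call with a gripper value outside its range is refused whole. OPENING is the finger opening in mm, from 0 to 91.2, set as the call begins (- or left out, the last holds). The fingers move at their own pace and stop on an object; FORCE is the grip in N (left out, the last holds). Time passes only in rows, so rows that do not move let the fingers close. It gives the time, the measured TCP pose, the force, the opening and the grip force at its end, in the units of the state.
- sensors.get_state(): the state, without advancing time (a new reading comes with each control period).
- eyes.get_image(name): name is "scene" or "top" or "wrist"; returns (picture, depth): 480x640x3 uint8, red, green, blue; 480x640 float32, mm along the optical axis (not along the pixel's ray), 0 where there is no reading.
- eyes.camera_info(name): a dict with "fov_y" (degrees; the focal length in pixels is half the picture's height over the tangent of half this angle, whatever the lens; pixels are square), "cx", "cy" (the principal point, pixels), "pose" (4x4, takes a point from camera to world coordinates); the wrist camera has in their place "mount" (4x4, takes a point from camera to tool coordinates, whose origin is the TCP and whose axes are the flange's). Camera axes: x right, y up, looking along -z (the intrinsics and any distortion apply to the point x, -y, -z); pixel columns grow to the right and rows downward; lengths in mm; the calibration is good to about 2 mm. A picture is of the moment at which its call begins: read the wrist's pose just before it. camera_info takes no time and is no camera call.
- order.sign_off(): hands the job in; it is judged then, once.
The state is a dict: "clock": time; "joint_pos": joint angles; "qd": joint speeds; "effort": joint torques, N m; "tcp_pos": TCP position; "orientation": TCP orientation; "force": force on the tool from outside, world axes, zero at the start; "moment": the same for the moment, N m; "grip_width": opening from 0.0 (shut) to 1.0 (fully open); "finger_force": force on a finger pad.
Only numpy, scipy, OpenCV 4.12 (cv2) and the standard library are available. Lean on these libraries where they do the work, as an engineer would, in place of code of your own. Each camera call takes 0.05 s, during which the arm holds its last target. There are 200 camera calls.

TASK

Swap the two jars: stand the red jam jar squarely down in the well of the blue bracing stand, and the yellow honey jar upright near the middle of the green coaster. Then, with the jam jar braced in the stand, twist its tight brass lid anticlockwise only until it comes free, without turning on past that, lift it straight off, and finish while still holding it in the gripper, level and still, just above the jar's mouth (about 2 to 3 cm clear of it). Leave the mugs and the tumbler alone, tip nothing over, and do not loosen the lid anywhere but in the stand.

Things in the scene. Friction and masses are not known exactly. Their poses are not given: they have to be found in the camera images.
- jam_jar_base (a point): Centre of the underside of the red jam jar (starts on the coaster), z up. Square body 56 x 56 mm, 58 mm high, sides facing its x and y; then a round neck 42 mm across; with its brass lid 92 mm high, about 0.38 kg. May be carried by the lid, which does not come off or turn unless twisted hard; the jar keeps its heading to the gripper.
- jam_jar_mouth (a point): Centre of the jam jar's mouth (rim of the neck), 89 mm above its underside.
- lid_center (a point): Centre of the jam jar's brass lid, a ribbed cylinder 60 mm across, 26 mm high, z up. Closed, it spans 66 to 92 mm above the jar's underside (centre at 79); below it 8 mm of narrower neck is free above the square shoulders. Its rim clears the mouth after rising 23 mm. Unscrews anticlockwise seen from above (+ about z) against 0.3 N m; grip it with 30 N or more.
- lid_turn (a joint): Turn of the jam jar's lid relative to the jar, rad: 0 tight, free to lift straight up from 1.05 (till then a pull lifts the jar), overturned beyond 1.6. Keeps its value once the lid is off. The jar first turns up to 0.15 rad in the well and the lid has 0.1 rad of play, so one wrist turn of about 1.4 rad does it.
- honey_jar_lid (a point): Centre (half-way up) of the honey jar's white lid, 79 mm above its underside, z up. The yellow honey jar (starts in the stand) has the same outer shape and sizes as the jam jar, its lid (60 mm across, 26 mm high) is fixed; about 0.3 kg.
- honey_jar_base (a point): Centre of the underside of the honey jar, z up, x and y facing its flat sides.
- honey_jar: The honey jar, origin at the centre of its underside.
- well (a point): Centre of the floor of the square well in the blue stand (fixed), 6 mm above the counter; 60 x 60 mm, 2 mm to spare on each side of a jar, sides facing its x and y. Walls upright to 26 mm above the counter, then sloping lips widen it to 68 mm at 33 mm. Base plate 110 x 110 mm. A jar fits in four headings 90 degrees apart.
- coaster_top (a point): Centre of the top of the round green coaster (fixed), 120 mm across, 4 mm thick. Stand and coaster lie one to the left, one to the right; the counter half-way between them (y near 0, x about 0.50) is clear and can take a jar meanwhile.
- lid: The brass lid of the jam jar, origin at the centre of its lower rim, 13 mm below its centre.
- jam_jar: The jam jar, origin at the centre of its underside.
- mug: White mug, bystander, 80 mm across, 95 mm high, origin at the centre of its underside.
- tumbler: Clear tumbler, bystander, 72 mm across, 110 mm high, origin at the centre of its underside.
- black_mug: Black mug, bystander, 80 mm across, 95 mm high, origin at the centre of its underside.

How it is judged:
By the outcome, as a careful person would: the job done as asked, in the order asked, and still so for the second after the job is handed in, while the arm keeps its last pose, push and grip.
It also fails if it takes over 72 s, if anything falls off the work surface, if the arm or the gripper's body presses on something with over 40 N, if the wrist force passes 120 N, or if a joint passes its speed limit or range.

## Working session

There is one attempt and no reset: what is moved stays moved. The work goes in short steps, Python scripts to look and compute and a shell command to move; the robot and the scene stay as the last step left them, time stands still between calls to the robot, and variables do not carry over. Pictures are saved under pics/ and viewed, at most 10 in all, crops included, and the job is handed in when it is done.

```bash
ls; mkdir -p pics
python3 - <<'E'
from bench import sensors, eyes
import cv2,numpy as np
s=sensors.get_state();print(s)
for n in("scene","top","wrist"):
    i=eyes.camera_info(n);print(n,i)
    p,d=eyes.get_image(n);np.savez(f"pics/{n}0.npz",p=p,d=d)
    cv2.imwrite(f"pics/{n}0.png",p[:,:,::-1])
E
```

```text
pics
{'clock': 0.0, 'joint_pos': array([ 1.25369929e+00,  3.79441615e-01,  1.73475099e+00, -3.48652913e-05,
        1.02851384e+00, -3.33093366e-02]), 'qd': array([-2.99253443e-04,  5.32253680e-05,  1.53240890e-03, -1.29842330e-03,
       -6.35498413e-04, -1.37632050e-03]), 'effort': array([ 5.81102679e-03, -7.63740563e+01, -4.34349382e+01,  6.53088908e-02,
        4.24933154e-02, -8.66080336e-05]), 'tcp_pos': array([195.89437958, 671.62759632, 213.2799037 ]), 'orientation': array([-4.44226953e-01, -3.10985992e+00,  1.73082566e-03]), 'force': array([-0.34900306,  0.26827622, -0.00459587]), 'moment': array([ 0.00776636, -0.01279914, -0.05177243]), 'finger_force': 0.0, 'grip_width': 1.0042276851204917}
scene {'fov_y': 55.9827935533494, 'cx': 315.5614898155376, 'cy': 233.31966217960718, 'pose': array([[-8.06943488e-01, -4.45840729e-01,  3.87386436e-01,
         9.95562780e+02],
       [ 5.90628610e-01, -6.09380115e-01,  5.28974216e-01,
         5.05880745e+02],
       [ 2.27340894e-04,  6.55653811e-01,  7.55061605e-01,
         8.01546761e+02],
       [ 0.00000000e+00,  0.00000000e+00, 
[... 216 characters left out ...]
e+02],
       [-9.99385655e-01, -3.18319475e-02, -1.46642303e-02,
        -1.25815928e+01],
       [-1.84975979e-02,  1.23684884e-01,  9.92149126e-01,
         1.30612291e+03],
       [ 0.00000000e+00,  0.00000000e+00,  0.00000000e+00,
         1.00000000e+00]])}
wrist {'fov_y': 71.47192488489715, 'cx': 317.0143522550859, 'cy': 233.98630145263277, 'mount': array([[-1.78121474e-04,  9.59658727e-01,  2.81167381e-01,
         7.95839190e+01],
       [ 9.99999642e-01, -6.15125996e-05,  8.43456706e-04,
        -5.97831235e-01],
       [ 8.26725925e-04,  2.81167431e-01, -9.59658373e-01,
        -1.70489484e+02],
       [ 0.00000000e+00,  0.00000000e+00,  0.00000000e+00,
         1.00000000e+00]])}
```

View pics/top0.png

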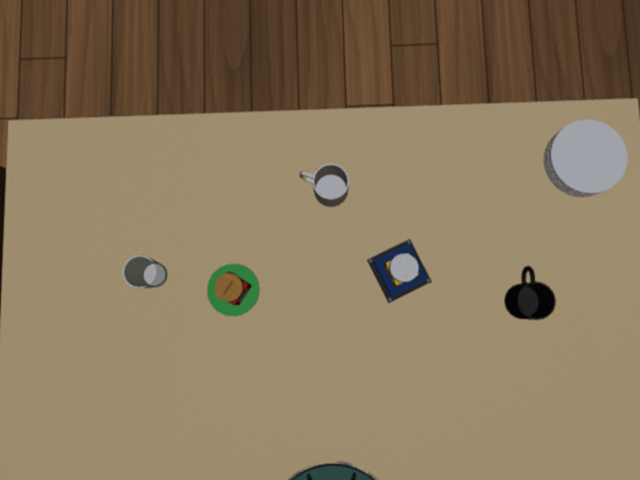

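View pics/scene0.png

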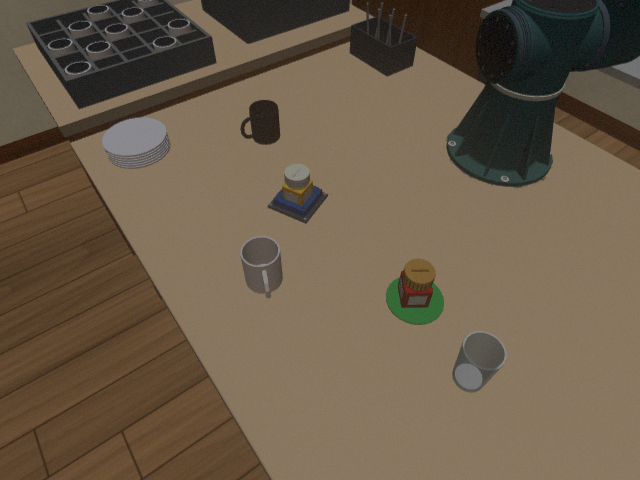

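The top view shows the jam jar on the coaster at (233,290), and the honey jar in the stand at (400,270), rotated roughly 25°. The mug is at (331,185), the tumbler at (145,272) and the black mug at (530,300). The scene view agrees.

```bash
cat > h.py <<'E'
import numpy as np,cv2
from scipy.spatial.transform import Rotation as R
from bench import sensors,eyes
def cloud(n):
    s=sensors.get_state(); p,d=eyes.get_image(n); i=eyes.camera_info(n)
    if n=="wrist":
        T=np.eye(4);T[:3,:3]=R.from_rotvec(s["orientation"]).as_matrix();T[:3,3]=s["tcp_pos"];M=T@i["mount"]
    else: M=i["pose"]
    return p,d,pts(d,i,M),M,i
def pts(d,i,M):
    f=240/np.tan(np.radians(i["fov_y"]/2)); v,u=np.mgrid[0:480,0:640]
    c=np.stack([(u-i["cx"])/f*d,-(v-i["cy"])/f*d,-d],-1)
    w=c@M[:3,:3].T+M[:3,3]; w[d<=0]=np.nan; return w
def rect(xy):
    r=cv2.minAreaRect(xy.astype(np.float32)); return np.round(r[0],1),np.round(r[1],1),round(r[2],1)
def lid(w,x,y,z0,z1,r=60):
    m=(np.hypot(w[...,0]-x,w[...,1]-y)<r)&(w[...,2]>z0)&(w[...,2]<z1)
    q=w[m]; c,rad=cv2.minEnclosingCircle(q[:,:2].astype(np.float32)); return np.round(c,1),round(rad,1),np.round(np.median(q[:,2]),1),len(q)
E
python3 - <<'E'
from h import *
for n in("scene","top"):
    p,d,w,M,i=cloud(n); h=cv2.cvtColor(p,cv2.COLOR_RGB2HSV); Z=w[...,2]
    reg=(w[...,0]>350)&(w[...,0]<750)&(abs(w[...,1])<450)
    tab=reg&(abs(Z)<15)&(h[...,0]<25)&(h[...,0]>10); print(n,"table z",np.nanmedian(Z[tab]))
    for c,(a,b) in dict(green=(50,75),blue=(105,130),red=(0,4),yel=(21,30)).items():
        m=reg&(h[...,0]>=a)&(h[...,0]<=b)&(h[...,1]>150)&(h[...,2]>40)
        if m.sum()<10: print(c,m.sum());continue
        q=w[m]; print(c,len(q),rect(q[:,:2]),np.percentile(q[:,2],[2,50,98]).round(1))
    m=reg&(Z>70)&(Z<130)
    k,L,st,ce=cv2.connectedComponentsWithStats(m.astype(np.uint8))
    for j in range(1,k):
        if st[j,4]>100:
            q=w[L==j]; q=q[q[:,2]>np.percentile(q[:,2],90)-6]; print(ce[j].round(),len(q),cv2.minEnclosingCircle(q[:,:2].astype(np.float32)),np.median(q[:,2]))
E
```

```text
scene table z 0.6732878262188251
green 0
blue 0
red 93 (array([545.2, 212.2]), array([38.4, 71.1]), 14.4) [59.5 62.2 65.1]
yel 64 (array([539.2,  17.9]), array([ 62.7, 412.2]), 5.7) [60.1 64.3 67.5]
[263. 117.] 102 ((479.36785888671875, -436.8357238769531), 42.2973518371582) 93.31691772677874
[297. 176.] 365 ((560.464111328125, -166.5380859375), 32.14476776123047) 98.37821379269349
[268. 248.] 146 ((745.104248046875, -17.289718627929688), 40.34490203857422) 94.44222762852695
[419. 274.] 647 ((528.22021484375, 206.7505340576172), 31.33014488220215) 96.57616183102209
[482. 354.] 431 ((566.3817749023438, 392.86456298828125), 36.88179397583008) 109.96465833200966
top table z -0.44955443968626696
green 1036 (array([527.1, 213.7]), array([112.9, 111.9]), 88.0) [-1.5  3.7  9. ]
blue 651 (array([ 559.3, -168.6]), array([88.2, 92.7]), 24.2) [ 7.  29.6 37. ]
red 31 (array([515.8, 188.1]), array([12.4, 53.3]), 60.5) [51.4 60.2 65.6]
yel 27 (array([542.3,  33.8]), array([ 51.4, 388.7]), 2.6) [58.3 63.4 80.1]
[331. 194.] 97 ((745.791015625, -17.32088279724121), 38.354244232177734) 94.52287021369557
[403. 267.] 545 ((559.2949829101562, -166.1436309814453), 29.93379020690918) 97.9806393978879
[139. 271.] 225 ((568.0281372070312, 393.5123291015625), 36.394493103027344) 108.52880147677502
[525. 295.] 135 ((481.7400207519531, -438.5248107910156), 39.70336151123047) 94.28284168001915
[229. 287.] 551 ((529.3271484375, 207.3782958984375), 30.21227264404297) 95.89847708956881
```

```bash
python3 -m crank '[{"tx":0.28,"ty":-0.38,"tz":0.05},{"tx":0.28,"ty":-0.38,"tz":0.05},{"tx":0.28,"ty":-0.38,"tz":0.05},{"tx":0.28,"ty":-0.38,"tz":0.05},{"tx":0.28,"ty":-0.38,"tz":0.05},{"tx":0.28,"ty":-0.38,"tz":0.05},{"tx":0.28,"ty":-0.38,"tz":0.05},{"tx":0.28,"ty":-0.38,"tz":0.05}]' 91
python3 -m crank '[{"tx":0.28,"ty":-0.38},{"tx":0.28,"ty":-0.38},{"tx":0.28,"ty":-0.38},{"tx":0.27,"ty":-0.4},{},{}]'
python3 - <<'E'
from h import *
p,d,w,M,i=cloud("wrist");np.savez("pics/w1.npz",p=p,w=w)
cv2.imwrite("pics/w1.png",p[:,:,::-1])
print(lid(w,529,207,85,105))
h=cv2.cvtColor(p,cv2.COLOR_RGB2HSV);m=(h[...,0]>50)&(h[...,0]<75)&(h[...,1]>120)
q=w[m];print(cv2.minEnclosingCircle(q[:,:2].astype(np.float32)),np.percentile(q[:,2],[2,50,98]))
E
```

```text
(array([0., 0.]), 0.0, np.float64(nan), 0)invalid input
invalid input
  return _methods._mean(a, axis=axis, dtype=dtype,
  ret = ret.dtype.type(ret / rcount)
Traceback (most recent call last):
IndexError: index -1 is out of bounds for axis 0 with size 0
```

View pics/w1.png

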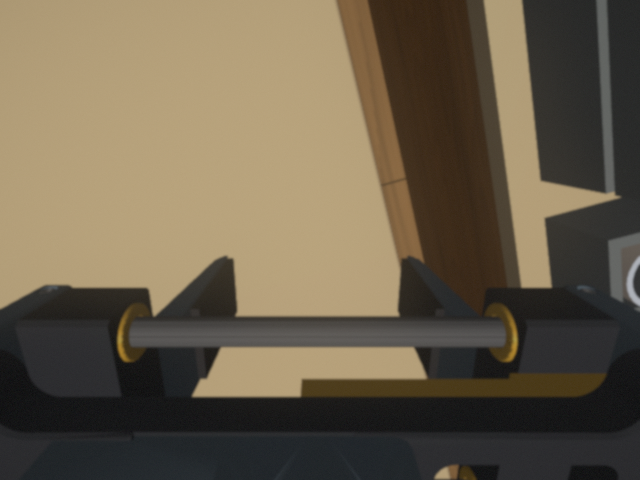

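Arm did not move (rows refused); the wrist view shows bare counter and the fingers at columns 200 and 430. All six keys are probably required.

```bash
python3 -m crank '[{"tx":0.28,"ty":-0.38,"tz":0.05,"rx":0,"ry":0,"rz":0},{"tx":0.28,"ty":-0.38,"tz":0.05,"rx":0,"ry":0,"rz":0},{"tx":0.28,"ty":-0.38,"tz":0.05,"rx":0,"ry":0,"rz":0},{"tx":0.28,"ty":-0.38,"tz":0.05,"rx":0,"ry":0,"rz":0},{"tx":0.28,"ty":-0.38,"tz":0.05,"rx":0,"ry":0,"rz":0},{"tx":0.28,"ty":-0.38,"tz":0.05,"rx":0,"ry":0,"rz":0},{"tx":0.28,"ty":-0.38,"tz":0.05,"rx":0,"ry":0,"rz":0},{"tx":0.28,"ty":-0.38,"tz":0.05,"rx":0,"ry":0,"rz":0}]' 91
```

```text
clock: 1.1
tcp_pos: [420.8, 366.4, 254.3]
orientation: [0.444, 3.11, 0.0]
force: [1.0, -0.0, 0.4]
grip_width: 0.997
finger_force: 0.0
```

```bash
python3 -m crank '[{"tx":0.27,"ty":-0.38,"tz":0,"rx":0,"ry":0,"rz":0},{"tx":0.27,"ty":-0.38,"tz":0,"rx":0,"ry":0,"rz":0},{"tx":0.27,"ty":-0.38,"tz":0,"rx":0,"ry":0,"rz":0},{"tx":0.27,"ty":-0.4,"tz":0,"rx":0,"ry":0,"rz":0},{"tx":0,"ty":0,"tz":0,"rx":0,"ry":0,"rz":0},{"tx":0,"ty":0,"tz":0,"rx":0,"ry":0,"rz":0}]'
cat > look.py <<'E'
import sys
from h import *
name,x,y=sys.argv[1],float(sys.argv[2]),float(sys.argv[3])
p,d,w,M,i=cloud("wrist");np.savez(f"pics/{name}.npz",p=p,w=w);cv2.imwrite(f"pics/{name}.png",p[:,:,::-1])
s=sensors.get_state();print(s["tcp_pos"].round(1),s["joint_pos"].round(2))
print("lid",lid(w,x,y,85,106))
h=cv2.cvtColor(p,cv2.COLOR_RGB2HSV);S=h[...,1]>120
for c,(a,b) in dict(green=(50,75),blue=(105,130)).items():
    m=S&(h[...,0]>a)&(h[...,0]<b)&(h[...,2]>30)&(np.hypot(w[...,0]-x,w[...,1]-y)<95)
    q=w[m]
    if len(q)>200:print(c,len(q),cv2.minEnclosingCircle(q[:,:2].astype(np.float32)),rect(q[:,:2]),np.percentile(q[:,2],[2,50,98]).round(1))
m=(np.hypot(w[...,0]-x,w[...,1]-y)<60)&(w[...,2]>50)&(w[...,2]<72)
q=w[m];print("shoulder",len(q),rect(q[:,:2]),np.median(q[:,2]))
E
python3 look.py w2 529 207
```

```text
clock: 1.7
tcp_pos: [528.3, 213.3, 253.9]
orientation: [-0.448, -3.109, -0.0]
force: [-0.2, 0.1, 0.6]
grip_width: 1.001
finger_force: 0.0
[527.8 214.1 253.8] [ 0.34  0.13  1.98  0.    1.04 -0.94]
lid (array([527.4, 206.1]), 30.2, np.float64(95.7), 2693)
green 3296 ((526.7040405273438, 210.7892608642578), 58.6634635925293) (array([521.5, 214.7]), array([116.2, 104.4]), 56.0) [1.9 3.6 5.5]
shoulder 266 (array([526.8, 207. ]), array([56.2, 53.8]), 56.6) 60.17916566675888
```

View pics/w2.png

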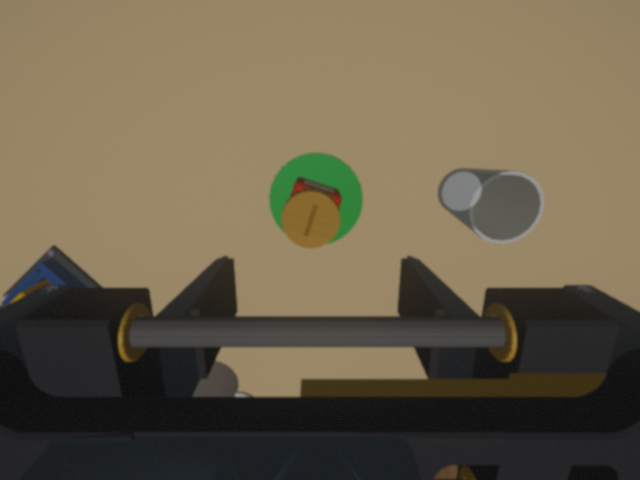

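The jam jar is at (310,218) on the coaster, its square shoulder visible and clear of the tumbler at (500,205). Going on to the stand.

```bash
python3 -m crank '[{"tx":0.04,"ty":-0.48,"tz":-0.03,"rx":0,"ry":0,"rz":0},{"tx":0.04,"ty":-0.48,"tz":-0.03,"rx":0,"ry":0,"rz":0},{"tx":0.04,"ty":-0.48,"tz":-0.03,"rx":0,"ry":0,"rz":0},{"tx":0.04,"ty":-0.48,"tz":-0.03,"rx":0,"ry":0,"rz":0},{"tx":0.04,"ty":-0.48,"tz":-0.03,"rx":0,"ry":0,"rz":0},{"tx":0.04,"ty":-0.48,"tz":-0.03,"rx":0,"ry":0,"rz":0},{"tx":0.04,"ty":-0.48,"tz":-0.03,"rx":0,"ry":0,"rz":0},{"tx":0.04,"ty":-0.45,"tz":-0.03,"rx":0,"ry":0,"rz":0}]'
python3 -m crank '[{"tx":0,"ty":0,"tz":0,"rx":0,"ry":0,"rz":0},{"tx":0,"ty":0,"tz":0,"rx":0,"ry":0,"rz":0}]'
python3 look.py w3 559 -166.5
```

```text
clock: 2.55
tcp_pos: [560.1, -167.6, 230.0]
orientation: [0.442, 3.11, 0.0]
force: [0.5, 0.5, 0.1]
grip_width: 0.998
finger_force: 0.0
clock: 2.75
tcp_pos: [560.0, -166.3, 229.7]
orientation: [-0.445, -3.109, -0.0]
force: [-0.4, -0.0, -0.3]
grip_width: 0.995
finger_force: 0.0
[ 560.  -165.7  229.8] [-0.33  0.18  1.96  0.    1.   -1.62]
lid (array([ 557.6, -168.6]), 30.4, np.float64(97.6), 3161)
blue 1236 ((557.7071533203125, -168.643798828125), 58.667015075683594) (array([ 557.7, -169.1]), array([85.3, 85.7]), 23.8) [24.5 31.1 34.3]
shoulder 329 (array([ 542.8, -162. ]), array([74.5, 42.2]), 67.8) 61.98602627313147
```

```bash
python3 -m crank '[{"tx":-0.02,"ty":-0.03,"tz":-0.4,"rx":0,"ry":0,"rz":0},{"tx":0,"ty":0,"tz":-0.4,"rx":0,"ry":0,"rz":0},{"tx":0,"ty":0,"tz":-0.4,"rx":0,"ry":0,"rz":0},{"tx":0,"ty":0,"tz":-0.25,"rx":0,"ry":0,"rz":0},{"tx":0,"ty":0,"tz":-0.15,"rx":0,"ry":0,"rz":0},{"tx":0,"ty":0,"tz":0,"rx":0,"ry":0,"rz":0},{"tx":0,"ty":0,"tz":0,"rx":0,"ry":0,"rz":0}]'
python3 -m crank '[{"tx":0,"ty":0,"tz":0,"rx":0,"ry":0,"rz":0},{"tx":0,"ty":0,"tz":0,"rx":0,"ry":0,"rz":0},{"tx":0,"ty":0,"tz":0,"rx":0,"ry":0,"rz":0},{"tx":0,"ty":0,"tz":0,"rx":0,"ry":0,"rz":0},{"tx":0,"ty":0,"tz":0,"rx":0,"ry":0,"rz":0},{"tx":0,"ty":0,"tz":0,"rx":0,"ry":0,"rz":0},{"tx":0,"ty":0,"tz":0,"rx":0,"ry":0,"rz":0},{"tx":0,"ty":0,"tz":0,"rx":0,"ry":0,"rz":0}]' 40 30
```

```text
clock: 3.5
tcp_pos: [558.7, -169.4, 70.9]
orientation: [0.443, 3.109, -0.0]
force: [-0.4, 1.9, -0.1]
grip_width: 0.997
finger_force: 0.0
clock: 4.3
tcp_pos: [558.3, -170.1, 70.4]
orientation: [0.445, 3.11, -0.0]
force: [-1.7, 2.1, 6.8]
grip_width: 0.659
finger_force: 30.0
```

```bash
python3 -m crank '[{"tx":0,"ty":0,"tz":0.08,"rx":0,"ry":0,"rz":0},{"tx":0,"ty":0,"tz":0.15,"rx":0,"ry":0,"rz":0},{"tx":0,"ty":0,"tz":0.2,"rx":0,"ry":0,"rz":0},{"tx":0,"ty":0,"tz":0.2,"rx":0,"ry":0,"rz":0},{"tx":-0.1,"ty":0.2,"tz":0.1,"rx":0,"ry":0,"rz":0},{"tx":-0.1,"ty":0.3,"tz":0,"rx":0,"ry":0,"rz":0},{"tx":-0.1,"ty":0.3,"tz":0,"rx":0,"ry":0,"rz":0},{"tx":-0.1,"ty":0.3,"tz":0,"rx":0,"ry":0,"rz":0}]'
python3 -m crank '[{"tx":-0.1,"ty":0.3,"tz":0,"rx":0,"ry":0,"rz":0},{"tx":-0.1,"ty":0.2,"tz":0,"rx":0,"ry":0,"rz":0},{"tx":0,"ty":0.1,"tz":-0.2,"rx":0,"ry":0,"rz":0},{"tx":0,"ty":0,"tz":-0.25,"rx":0,"ry":0,"rz":0},{"tx":0,"ty":0,"tz":-0.2,"rx":0,"ry":0,"rz":0},{"tx":0,"ty":0,"tz":0,"rx":0,"ry":0,"rz":0},{"tx":0,"ty":0,"tz":0,"rx":0,"ry":0,"rz":0}]'
```

```text
clock: 5.1
tcp_pos: [517.6, -59.1, 144.1]
orientation: [0.445, 3.109, -0.0]
force: [0.3, 0.1, -3.1]
grip_width: 0.657
finger_force: 30.0
clock: 5.8
tcp_pos: [498.2, -0.1, 78.8]
orientation: [0.444, 3.11, -0.0]
force: [0.3, -0.2, -1.9]
grip_width: 0.659
finger_force: 30.0
```

```bash
python3 -m crank '[{"tx":0,"ty":0,"tz":-0.06,"rx":0,"ry":0,"rz":0},{"tx":0,"ty":0,"tz":-0.05,"rx":0,"ry":0,"rz":0},{"tx":0,"ty":0,"tz":-0.02,"rx":0,"ry":0,"rz":0},{"tx":0,"ty":0,"tz":-0.015,"rx":0,"ry":0,"rz":0},{"tx":0,"ty":0,"tz":0,"rx":0,"ry":0,"rz":0},{"tx":0,"ty":0,"tz":0,"rx":0,"ry":0,"rz":0}]'
```

```text
clock: 6.4
tcp_pos: [498.2, 0.1, 64.2]
orientation: [-0.444, -3.11, -0.0]
force: [-6.5, 2.0, 15.3]
grip_width: 0.659
finger_force: 30.0
```

```bash
python3 -m crank '[{"tx":0,"ty":0,"tz":0.01,"rx":0,"ry":0,"rz":0},{"tx":0,"ty":0,"tz":0,"rx":0,"ry":0,"rz":0}]'
python3 -m crank '[{"tx":0,"ty":0,"tz":0,"rx":0,"ry":0,"rz":0},{"tx":0,"ty":0,"tz":0,"rx":0,"ry":0,"rz":0},{"tx":0,"ty":0,"tz":0,"rx":0,"ry":0,"rz":0},{"tx":0,"ty":0,"tz":0,"rx":0,"ry":0,"rz":0},{"tx":0,"ty":0,"tz":0.2,"rx":0,"ry":0,"rz":0},{"tx":0,"ty":0,"tz":0.4,"rx":0,"ry":0,"rz":0},{"tx":0,"ty":0,"tz":0.4,"rx":0,"ry":0,"rz":0},{"tx":0,"ty":0.3,"tz":0,"rx":0,"ry":0,"rz":0}]' 91
```

```text
clock: 6.6
tcp_pos: [498.2, -0.0, 64.6]
orientation: [0.444, 3.11, -0.0]
force: [0.2, -0.1, -2.4]
grip_width: 0.662
finger_force: 30.0
clock: 7.4
tcp_pos: [500.9, 28.8, 169.3]
orientation: [0.447, 3.102, 0.001]
force: [1.1, 0.7, -0.9]
grip_width: 0.996
finger_force: 0.0
```

```bash
python3 -m crank '[{"tx":0.06,"ty":0.4,"tz":0,"rx":0,"ry":0,"rz":0},{"tx":0.06,"ty":0.4,"tz":0,"rx":0,"ry":0,"rz":0},{"tx":0.06,"ty":0.4,"tz":0,"rx":0,"ry":0,"rz":0},{"tx":0.06,"ty":0.4,"tz":0,"rx":0,"ry":0,"rz":0},{"tx":0.05,"ty":0.16,"tz":0,"rx":0,"ry":0,"rz":0},{"tx":0,"ty":0,"tz":0,"rx":0,"ry":0,"rz":0},{"tx":0,"ty":0,"tz":0,"rx":0,"ry":0,"rz":0}]'
python3 look.py w4 528 207
python3 - <<'E'
from h import *
z=np.load("pics/w4.npz");p,w=z["p"],z["w"];h=cv2.cvtColor(p,cv2.COLOR_RGB2HSV)
# red body points: top shoulder and sides
m=((h[...,0]<6)|(h[...,0]>172))&(h[...,1]>120)&(np.hypot(w[...,0]-528,w[...,1]-207)<50)
q=w[m];print(len(q),rect(q[:,:2]),np.percentile(q[:,2],[2,50,98]))
m=(np.hypot(w[...,0]-528,w[...,1]-207)<50)&(w[...,2]>12)&(w[...,2]<66);q=w[m];print(len(q),rect(q[:,:2]))
E
```

```text
clock: 8.1
tcp_pos: [526.7, 205.4, 164.1]
orientation: [-0.444, -3.11, 0.001]
force: [0.8, 0.2, 0.4]
grip_width: 0.997
finger_force: 0.0
[526.7 205.  164.2] [ 0.33  0.24  2.03 -0.    0.87 -0.96]
lid (array([527.6, 205.9]), 30.3, np.float64(95.6), 4784)
green 5074 ((526.3432006835938, 211.1063690185547), 58.740570068359375) (array([517.6, 215. ]), array([117.,  98.]), 66.3) [2.1 3.6 5.3]
shoulder 503 (array([510. , 216.5]), array([58.1, 19.3]), 61.5) 60.03837652722751
166 (array([508.5, 217.8]), array([51.9, 11.2]), 61.1) [59.7893988  61.26394567 62.6318237 ]
876 (array([510.1, 216.3]), array([58.1, 22.1]), 64.8)
```

Run:
```python
from h import *
for n in("w2","w4"):
    z=np.load(f"pics/{n}.npz");p,w=z["p"],z["w"]
    m=(np.hypot(w[...,0]-527.5,w[...,1]-206)<44)&(w[...,2]>55)&(w[...,2]<64)
    # front edge: first shoulder pixel from the top in each column
    E=[w[np.flatnonzero(m[:,c])[0],c,:2] for c in range(640) if m[:,c].sum()>=3]
    E=np.array(E,np.float32)
    for t in (1,3,5):
        vx,vy,x0,y0=cv2.fitLine(E[t:-t],cv2.DIST_HUBER,0,.01,.01).ravel()
        print(n,len(E),np.degrees(np.arctan2(vy,vx))%90, "dist from lid centre",abs((527.5-x0)*vy-(206-y0)*vx))
z=np.load("pics/w4.npz")["p"][120:330,200:440,::-1];cv2.imwrite("pics/w4c.png",cv2.resize(z,None,fx=2.5,fy=2.5,interpolation=cv2.INTER_NEAREST))
```

```text
w2 31 56.06023 dist from lid centre 27.40992
w2 31 56.15849 dist from lid centre 27.433811
w2 31 56.01572 dist from lid centre 27.466282
w4 46 55.504856 dist from lid centre 27.469091
w4 46 55.602417 dist from lid centre 27.482773
w4 46 55.474316 dist from lid centre 27.536757
```

View pics/w4c.png

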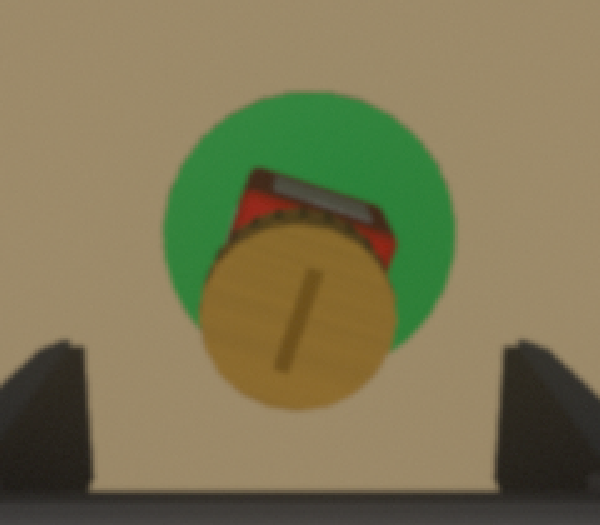

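Red shoulder edge runs from (255,170) to (380,205), giving a jam heading of about 55.8°, with the lid centred between the fingers. Grasping.

```bash
python3 -m crank '[{"tx":0.01,"ty":0.01,"tz":-0.35,"rx":0,"ry":0,"rz":0},{"tx":0,"ty":0,"tz":-0.35,"rx":0,"ry":0,"rz":0},{"tx":0,"ty":0,"tz":-0.16,"rx":0,"ry":0,"rz":0},{"tx":0,"ty":0,"tz":-0.08,"rx":0,"ry":0,"rz":0},{"tx":0,"ty":0,"tz":0,"rx":0,"ry":0,"rz":0},{"tx":0,"ty":0,"tz":0,"rx":0,"ry":0,"rz":0}]'
python3 -m crank '[{"tx":0,"ty":0,"tz":0,"rx":0,"ry":0,"rz":0},{"tx":0,"ty":0,"tz":0,"rx":0,"ry":0,"rz":0},{"tx":0,"ty":0,"tz":0,"rx":0,"ry":0,"rz":0},{"tx":0,"ty":0,"tz":0,"rx":0,"ry":0,"rz":0},{"tx":0,"ty":0,"tz":0,"rx":0,"ry":0,"rz":0},{"tx":0,"ty":0,"tz":0,"rx":0,"ry":0,"rz":0},{"tx":0,"ty":0,"tz":0,"rx":0,"ry":0,"rz":0},{"tx":0,"ty":0,"tz":0,"rx":0,"ry":0,"rz":0}]' 40 30
python3 - <<'E'
from h import *
p,d,w,M,i=cloud("top");np.savez("pics/t2.npz",p=p,w=w)
h=cv2.cvtColor(p,cv2.COLOR_RGB2HSV)
m=(abs(w[...,0]-558)<75)&(abs(w[...,1]+168)<75)&(w[...,2]>4)&(w[...,2]<45);print(rect(w[m][:,:2]))
m&=(h[...,0]>105)&(h[...,0]<130)&(h[...,1]>120)&(h[...,2]>25);print("blue",m.sum(),rect(w[m][:,:2]))
cv2.imwrite("pics/t2c.png",cv2.resize(p[220:320,340:460,::-1],None,fx=5,fy=5,interpolation=cv2.INTER_NEAREST))
print("honey",lid(w,498,0,80,105))
E
```

```text
clock: 8.75
tcp_pos: [528.8, 207.0, 71.6]
orientation: [0.445, 3.109, 0.001]
force: [-0.2, 0.6, -0.3]
grip_width: 0.997
finger_force: 0.0
clock: 9.55
tcp_pos: [528.2, 207.1, 70.6]
orientation: [0.444, 3.11, 0.0]
force: [-1.9, 0.1, 5.1]
grip_width: 0.64
finger_force: 30.0
(array([ 558.2, -167.8]), array([148.5, 146.5]), 89.3)
blue 936 (array([ 559.1, -168.4]), array([89.5, 92.7]), 24.4)
honey (array([498.8,   2.1]), 30.3, np.float64(91.6), 630)
```

```bash
python3 -m crank '[{"tx":0,"ty":0,"tz":0.1,"rx":0,"ry":0,"rz":0},{"tx":0,"ty":0,"tz":0.3,"rx":0,"ry":0,"rz":0},{"tx":0,"ty":0,"tz":0.4,"rx":0,"ry":0,"rz":0},{"tx":0,"ty":0,"tz":0.3,"rx":0,"ry":0,"rz":0},{"tx":0,"ty":-0.2,"tz":0.05,"rx":0,"ry":0,"rz":0},{"tx":0.04,"ty":-0.35,"tz":0,"rx":0,"ry":0,"rz":-0.02},{"tx":0.04,"ty":-0.4,"tz":0,"rx":0,"ry":0,"rz":-0.02},{"tx":0.04,"ty":-0.4,"tz":0,"rx":0,"ry":0,"rz":-0.02}]'
python3 -m crank '[{"tx":0.04,"ty":-0.4,"tz":0,"rx":0,"ry":0,"rz":-0.02},{"tx":0.04,"ty":-0.4,"tz":0,"rx":0,"ry":0,"rz":-0.02},{"tx":0.04,"ty":-0.4,"tz":0,"rx":0,"ry":0,"rz":-0.02},{"tx":0.04,"ty":-0.4,"tz":0,"rx":0,"ry":0,"rz":-0.02},{"tx":0.02,"ty":-0.4,"tz":0,"rx":0,"ry":0,"rz":-0.02},{"tx":0,"ty":-0.3,"tz":0,"rx":0,"ry":0,"rz":-0.01},{"tx":0,"ty":-0.11,"tz":0,"rx":0,"ry":0,"rz":-0.008},{"tx":0,"ty":0,"tz":0,"rx":0,"ry":0,"rz":0}]'
python3 -m crank '[{"tx":0,"ty":0,"tz":0,"rx":0,"ry":0,"rz":0},{"tx":0,"ty":0,"tz":0,"rx":0,"ry":0,"rz":0}]'
python3 - <<'E'
from h import *
p,d,w,M,i=cloud("wrist");np.savez("pics/w5.npz",p=p,w=w,d=d);print(sensors.get_state()["tcp_pos"],sensors.get_state()["joint_pos"].round(2))
cv2.imwrite("pics/w5.png",p[:,:,::-1])
E
```

```text
clock: 10.4
tcp_pos: [539.6, 70.7, 185.8]
orientation: [-0.738, -3.054, 0.0]
force: [0.2, -0.3, -3.3]
grip_width: 0.64
finger_force: 30.0
clock: 11.2
tcp_pos: [557.6, -169.9, 185.5]
orientation: [-1.288, -2.865, 0.0]
force: [-0.2, 1.2, -2.2]
grip_width: 0.641
finger_force: 30.0
clock: 11.4
tcp_pos: [557.9, -167.8, 185.4]
orientation: [-1.283, -2.867, -0.0]
force: [-1.0, 0.2, -4.2]
grip_width: 0.638
finger_force: 30.0
[ 557.96583671 -167.82338261  185.43685416] [-0.33  0.23  1.99  0.    0.92 -1.06]
```

View pics/w5.png

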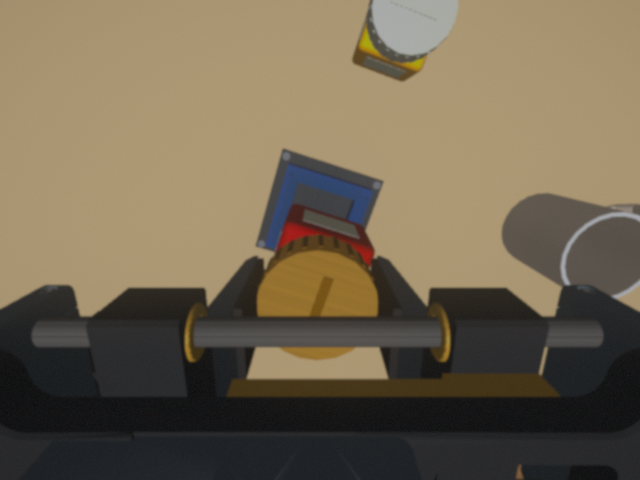

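Run:
```python
from h import *
z=np.load("pics/w5.npz");p,w=z["p"],z["w"];h=cv2.cvtColor(p,cv2.COLOR_RGB2HSV)
def edge(m,name,lo,hi):
    E=np.array([w[np.flatnonzero(m[:,c])[0],c] for c in range(lo,hi) if m[:,c].sum()>=3],np.float32)
    vx,vy,x0,y0=cv2.fitLine(E[:,:2],cv2.DIST_HUBER,0,.01,.01).ravel()
    print(name,len(E),np.degrees(np.arctan2(vy,vx))%90,"signed dist tcp",((557.97-x0)*-vy+(-167.82-y0)*vx),"z",np.median(E[:,2]))
B=(h[...,0]>105)&(h[...,0]<130)&(h[...,1]>100)&(h[...,2]>30)&(w[...,2]<60)
edge(B,"blue front",292,374)
st=(w[...,2]>3.5)&(w[...,2]<45)&(abs(w[...,0]-540)<110)&(abs(w[...,1]+168)<90); edge(st,"stand front",290,376)
r=(w[...,2]>140)&(w[...,2]<170)&(h[...,0]<8)|(h[...,0]>172);r&=(h[...,1]>130)
r2=(w[...,2]>90)&(w[...,2]<160)&(np.arange(480)[:,None]<262)&(np.arange(640)[None]>270)&(np.arange(640)[None]<380)
q=w[r2];print(len(q),np.percentile(q[:,2],[5,50,95]))
sh=r2&(w[...,2]>np.percentile(q[:,2],95)-35); edge(sh,"jar front",290,368)
# left/right edges of blue
for nm,idx in(("left",0),("right",-1)):
    E=np.array([w[r_,np.flatnonzero(B[r_])[idx]] for r_ in range(172,225) if B[r_].sum()>5 and (idx==0 or r_>188)],np.float32)
    vx,vy,x0,y0=cv2.fitLine(E[:,:2],cv2.DIST_HUBER,0,.01,.01).ravel()
    print(nm,len(E),np.degrees(np.arctan2(vy,vx))%90,((557.97-x0)*-vy+(-167.82-y0)*vx),np.median(E[:,2]))
```

```text
blue front 80 24.175056 signed dist tcp -42.56831 z 25.581089
stand front 86 24.206491 signed dist tcp -53.8749 z 5.621825
1229 [ 91.10293208 139.25331542 158.01342011]
jar front 78 23.341627 signed dist tcp -27.345118 z 124.79877
left 53 24.116455 43.369785 25.468521
right 36 24.742447 -43.08988 26.309345
```

The stand (corners at (285,152) and (380,183)) and the jar front face are parallel within a degree and centred. Lowering.

```bash
python3 -m crank '[{"tx":0.005,"ty":0,"tz":-0.2,"rx":0,"ry":0,"rz":0.002},{"tx":0,"ty":0,"tz":-0.3,"rx":0,"ry":0,"rz":0},{"tx":0,"ty":0,"tz":-0.2,"rx":0,"ry":0,"rz":0},{"tx":0,"ty":0,"tz":-0.1,"rx":0,"ry":0,"rz":0},{"tx":0,"ty":0,"tz":-0.05,"rx":0,"ry":0,"rz":0},{"tx":0,"ty":0,"tz":-0.05,"rx":0,"ry":0,"rz":0},{"tx":0,"ty":0,"tz":-0.05,"rx":0,"ry":0,"rz":0},{"tx":0,"ty":0,"tz":0,"rx":0,"ry":0,"rz":0}]'
```

```text
clock: 12.25
tcp_pos: [558.6, -169.0, 90.4]
orientation: [1.276, 2.871, -0.0]
force: [-0.5, 0.7, -2.5]
grip_width: 0.636
finger_force: 30.0
```

Bottom is at about 24 mm, already in the well with no contact force. Continuing.

```bash
python3 -m crank '[{"tx":0,"ty":0,"tz":-0.05,"rx":0,"ry":0,"rz":0},{"tx":0,"ty":0,"tz":-0.05,"rx":0,"ry":0,"rz":0},{"tx":0,"ty":0,"tz":-0.03,"rx":0,"ry":0,"rz":0},{"tx":0,"ty":0,"tz":-0.02,"rx":0,"ry":0,"rz":0},{"tx":0,"ty":0,"tz":-0.015,"rx":0,"ry":0,"rz":0},{"tx":0,"ty":0,"tz":0,"rx":0,"ry":0,"rz":0}]'
python3 -m crank '[{"tx":0,"ty":0,"tz":-0.01,"rx":0,"ry":0,"rz":0},{"tx":0,"ty":0,"tz":0,"rx":0,"ry":0,"rz":0}]'
```

```text
clock: 12.85
tcp_pos: [558.7, -169.1, 74.0]
orientation: [1.276, 2.87, -0.0]
force: [0.1, -0.6, -3.1]
grip_width: 0.642
finger_force: 30.0
clock: 13.05
tcp_pos: [558.7, -169.1, 73.1]
orientation: [1.276, 2.87, 0.0]
force: [-0.5, 0.8, -1.0]
grip_width: 0.639
finger_force: 30.0
```

```bash
python3 -m crank '[{"tx":0,"ty":0,"tz":-0.01,"rx":0,"ry":0,"rz":0},{"tx":0,"ty":0,"tz":0,"rx":0,"ry":0,"rz":0}]'
python3 -m crank '[{"tx":0,"ty":0,"tz":0,"rx":0,"ry":0,"rz":0},{"tx":0,"ty":0,"tz":0,"rx":0,"ry":0,"rz":0},{"tx":0,"ty":0,"tz":0,"rx":0,"ry":0,"rz":0},{"tx":0,"ty":0,"tz":0,"rx":0,"ry":0,"rz":0},{"tx":0,"ty":0,"tz":0.2,"rx":0,"ry":0,"rz":0},{"tx":0,"ty":0,"tz":0.4,"rx":0,"ry":0,"rz":0},{"tx":0,"ty":0,"tz":0.4,"rx":0,"ry":0,"rz":0},{"tx":-0.1,"ty":0.3,"tz":0,"rx":0,"ry":0,"rz":0}]' 91
python3 -m crank '[{"tx":-0.1,"ty":0.3,"tz":0,"rx":0,"ry":0,"rz":0},{"tx":-0.1,"ty":0.3,"tz":0,"rx":0,"ry":0,"rz":0},{"tx":-0.1,"ty":0.3,"tz":0,"rx":0,"ry":0,"rz":0},{"tx":-0.1,"ty":0.3,"tz":0,"rx":0,"ry":0,"rz":0},{"tx":-0.1,"ty":0.2,"tz":0,"rx":0,"ry":0,"rz":0},{"tx":0,"ty":0,"tz":0,"rx":0,"ry":0,"rz":0},{"tx":0,"ty":0,"tz":0,"rx":0,"ry":0,"rz":0}]'
python3 - <<'E'
from h import *
p,d,w,M,i=cloud("wrist");print(sensors.get_state()["tcp_pos"].round(1));print(lid(w,499,2,85,102))
E
```

```text
clock: 13.25
tcp_pos: [558.8, -169.1, 72.6]
orientation: [1.276, 2.87, -0.0]
force: [-2.1, 0.8, 7.4]
grip_width: 0.639
finger_force: 30.0
clock: 14.05
tcp_pos: [552.2, -141.3, 177.2]
orientation: [1.276, 2.862, 0.001]
force: [0.4, 1.0, -0.6]
grip_width: 0.998
finger_force: 0.0
clock: 14.75
tcp_pos: [498.6, 1.2, 172.1]
orientation: [1.275, 2.871, 0.0]
force: [0.1, -0.4, -0.4]
grip_width: 1.0
finger_force: 0.0
[498.9   0.8 172.1]
(array([4.972e+02, 3.000e-01]), 30.3, np.float64(91.7), 4345)
```

Seated at 72.6 as predicted. Now the honey jar: descend to 65.

```bash
python3 -m crank '[{"tx":-0.015,"ty":-0.005,"tz":-0.4,"rx":0,"ry":0,"rz":0},{"tx":0,"ty":0,"tz":-0.4,"rx":0,"ry":0,"rz":0},{"tx":0,"ty":0,"tz":-0.16,"rx":0,"ry":0,"rz":0},{"tx":0,"ty":0,"tz":-0.08,"rx":0,"ry":0,"rz":0},{"tx":0,"ty":0,"tz":0,"rx":0,"ry":0,"rz":0},{"tx":0,"ty":0,"tz":0,"rx":0,"ry":0,"rz":0}]'
python3 -m crank '[{"tx":0,"ty":0,"tz":0,"rx":0,"ry":0,"rz":0},{"tx":0,"ty":0,"tz":0,"rx":0,"ry":0,"rz":0},{"tx":0,"ty":0,"tz":0,"rx":0,"ry":0,"rz":0},{"tx":0,"ty":0,"tz":0,"rx":0,"ry":0,"rz":0},{"tx":0,"ty":0,"tz":0,"rx":0,"ry":0,"rz":0},{"tx":0,"ty":0,"tz":0,"rx":0,"ry":0,"rz":0},{"tx":0,"ty":0,"tz":0,"rx":0,"ry":0,"rz":0},{"tx":0,"ty":0,"tz":0,"rx":0,"ry":0,"rz":0}]' 40 30
```

```text
clock: 15.4
tcp_pos: [497.8, 0.2, 68.7]
orientation: [1.277, 2.869, 0.001]
force: [0.3, 0.2, 0.3]
grip_width: 0.999
finger_force: 0.0
clock: 16.2
tcp_pos: [497.4, 0.6, 68.2]
orientation: [1.276, 2.87, 0.0]
force: [0.9, 1.4, 5.4]
grip_width: 0.663
finger_force: 30.0
```

```bash
python3 -m crank '[{"tx":0,"ty":0,"tz":0.1,"rx":0,"ry":0,"rz":0},{"tx":0,"ty":0,"tz":0.3,"rx":0,"ry":0,"rz":0},{"tx":0.04,"ty":0.25,"tz":0.1,"rx":0,"ry":0,"rz":0},{"tx":0.05,"ty":0.35,"tz":0,"rx":0,"ry":0,"rz":0},{"tx":0.05,"ty":0.4,"tz":0,"rx":0,"ry":0,"rz":0},{"tx":0.05,"ty":0.4,"tz":0,"rx":0,"ry":0,"rz":0},{"tx":0.05,"ty":0.35,"tz":0,"rx":0,"ry":0,"rz":0},{"tx":0.05,"ty":0.25,"tz":0,"rx":0,"ry":0,"rz":0}]'
python3 -m crank '[{"tx":0,"ty":0.115,"tz":-0.1,"rx":0,"ry":0,"rz":0},{"tx":0,"ty":0,"tz":-0.2,"rx":0,"ry":0,"rz":0},{"tx":0,"ty":0,"tz":-0.1,"rx":0,"ry":0,"rz":0},{"tx":0,"ty":0,"tz":-0.04,"rx":0,"ry":0,"rz":0},{"tx":0,"ty":0,"tz":-0.02,"rx":0,"ry":0,"rz":0},{"tx":0,"ty":0,"tz":0,"rx":0,"ry":0,"rz":0},{"tx":0,"ty":0,"tz":0,"rx":0,"ry":0,"rz":0}]'
```

```text
clock: 17.0
tcp_pos: [525.7, 202.5, 118.3]
orientation: [-1.275, -2.871, 0.0]
force: [0.0, 0.1, -1.9]
grip_width: 0.659
finger_force: 30.0
clock: 17.7
tcp_pos: [526.3, 211.6, 72.4]
orientation: [1.277, 2.87, 0.001]
force: [-0.8, -0.2, -2.0]
grip_width: 0.657
finger_force: 30.0
```

```bash
python3 -m crank '[{"tx":0,"ty":0,"tz":-0.008,"rx":0,"ry":0,"rz":0},{"tx":0,"ty":0,"tz":0,"rx":0,"ry":0,"rz":0}]'
python3 -m crank '[{"tx":0,"ty":0,"tz":0,"rx":0,"ry":0,"rz":0},{"tx":0,"ty":0,"tz":0,"rx":0,"ry":0,"rz":0},{"tx":0,"ty":0,"tz":0,"rx":0,"ry":0,"rz":0},{"tx":0,"ty":0,"tz":0,"rx":0,"ry":0,"rz":0},{"tx":0,"ty":0,"tz":0.2,"rx":0,"ry":0,"rz":0},{"tx":0,"ty":0,"tz":0.4,"rx":0,"ry":0,"rz":0},{"tx":0,"ty":0,"tz":0.4,"rx":0,"ry":0,"rz":0},{"tx":0.04,"ty":-0.4,"tz":0,"rx":0,"ry":0,"rz":0}]' 91
python3 -m crank '[{"tx":0.04,"ty":-0.45,"tz":0,"rx":0,"ry":0,"rz":0},{"tx":0.04,"ty":-0.45,"tz":0,"rx":0,"ry":0,"rz":0},{"tx":0.04,"ty":-0.45,"tz":0,"rx":0,"ry":0,"rz":0},{"tx":0.04,"ty":-0.45,"tz":0,"rx":0,"ry":0,"rz":0},{"tx":0.04,"ty":-0.45,"tz":0,"rx":0,"ry":0,"rz":0},{"tx":0.04,"ty":-0.45,"tz":0,"rx":0,"ry":0,"rz":0},{"tx":0.04,"ty":-0.45,"tz":0,"rx":0,"ry":0,"rz":0},{"tx":0,"ty":-0.25,"tz":0,"rx":0,"ry":0,"rz":0}]'
python3 -m crank '[{"tx":0,"ty":0,"tz":0,"rx":0,"ry":0,"rz":0},{"tx":0,"ty":0,"tz":0,"rx":0,"ry":0,"rz":0}]'
python3 - <<'E'
from h import *
p,d,w,M,i=cloud("wrist");print(sensors.get_state()["tcp_pos"].round(1));print(lid(w,558,-169,85,106))
cv2.imwrite("pics/w6.png",p[:,:,::-1])
p,d,w,M,i=cloud("top");print("honey",lid(w,526,212,85,106))
cv2.imwrite("pics/t3.png",p[:,:,::-1])
E
```

```text
clock: 17.9
tcp_pos: [526.5, 211.8, 72.1]
orientation: [1.276, 2.87, 0.0]
force: [-2.9, -2.8, 11.5]
grip_width: 0.661
finger_force: 30.0
clock: 18.7
tcp_pos: [532.8, 174.7, 176.3]
orientation: [1.27, 2.867, 0.009]
force: [1.2, -1.2, -0.9]
grip_width: 0.994
finger_force: 0.0
clock: 19.5
tcp_pos: [558.2, -171.0, 171.2]
orientation: [1.278, 2.869, -0.0]
force: [0.2, -0.7, -0.0]
grip_width: 0.999
finger_force: 0.0
clock: 19.7
tcp_pos: [557.8, -168.2, 170.9]
orientation: [-1.278, -2.87, -0.0]
force: [0.3, -0.5, -0.6]
grip_width: 0.997
finger_force: 0.0
[ 557.8 -167.6  171. ]
(array([ 558.6, -169.6]), 30.4, np.float64(97.6), 4646)
honey (array([527.3, 212.8]), 30.3, np.float64(95.5), 640)
```

View pics/w6.png

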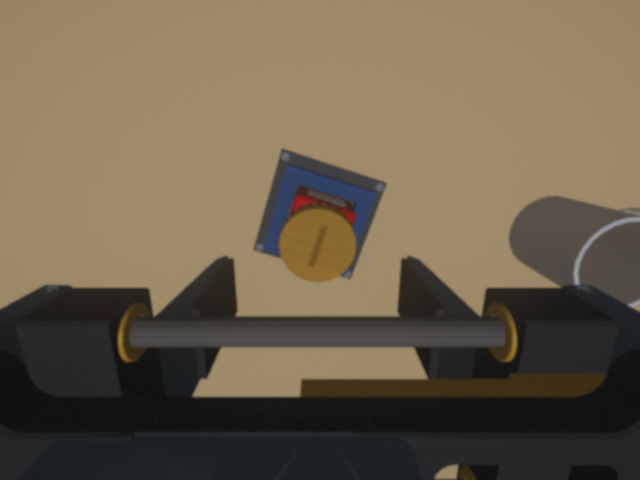

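View pics/t3.png

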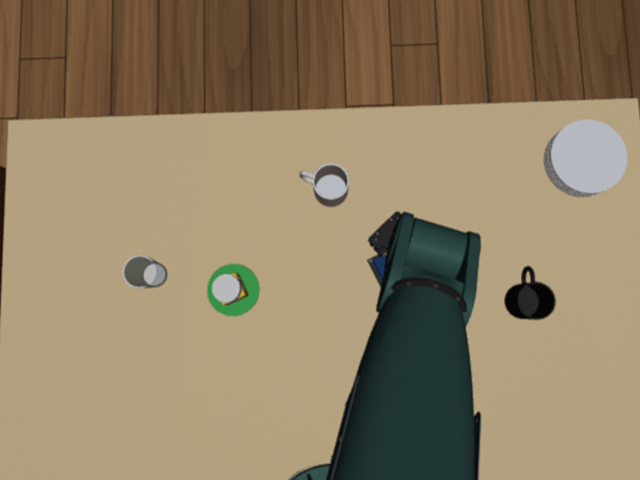

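Jam jar squarely in the stand (lid at (318,245) in the wrist view), honey on the coaster at (228,289) in the top view. Gripping the lid with 50 N.

```bash
python3 -m crank '[{"tx":0.008,"ty":-0.015,"tz":-0.4,"rx":0,"ry":0,"rz":0},{"tx":0,"ty":0,"tz":-0.35,"rx":0,"ry":0,"rz":0},{"tx":0,"ty":0,"tz":-0.15,"rx":0,"ry":0,"rz":0},{"tx":0,"ty":0,"tz":-0.07,"rx":0,"ry":0,"rz":0},{"tx":0,"ty":0,"tz":0,"rx":0,"ry":0,"rz":0},{"tx":0,"ty":0,"tz":0,"rx":0,"ry":0,"rz":0}]'
python3 -m crank '[{"tx":0,"ty":0,"tz":0,"rx":0,"ry":0,"rz":0},{"tx":0,"ty":0,"tz":0,"rx":0,"ry":0,"rz":0},{"tx":0,"ty":0,"tz":0,"rx":0,"ry":0,"rz":0},{"tx":0,"ty":0,"tz":0,"rx":0,"ry":0,"rz":0},{"tx":0,"ty":0,"tz":0,"rx":0,"ry":0,"rz":0},{"tx":0,"ty":0,"tz":0,"rx":0,"ry":0,"rz":0},{"tx":0,"ty":0,"tz":0,"rx":0,"ry":0,"rz":0},{"tx":0,"ty":0,"tz":0,"rx":0,"ry":0,"rz":0}]' 40 50
python3 -c "
from bench import sensors;s=sensors.get_state();print(s['tcp_pos'],s['orientation'],s['joint_pos'],s['moment'],s['force'])"
```

```text
clock: 20.4
tcp_pos: [559.6, -169.5, 75.4]
orientation: [1.275, 2.869, 0.0]
force: [0.1, 0.2, -0.0]
grip_width: 0.997
finger_force: 0.0
clock: 21.2
tcp_pos: [559.0, -169.5, 74.4]
orientation: [1.276, 2.87, 0.0]
force: [-0.6, -0.5, 5.9]
grip_width: 0.639
finger_force: 50.0
[ 558.95242339 -169.5496296    74.3574452 ] [1.27632457e+00 2.87039510e+00 2.00994953e-05] [-3.34411241e-01  4.04180440e-01  2.01764613e+00 -9.66149719e-06
  7.19537901e-01 -1.06840640e+00] [ 0.01555877  0.26070019 -0.08654309] [-0.62727285 -0.54079249  5.91142692]
```

```bash
python3 -m crank '[{"tx":0,"ty":0,"tz":0,"rx":0,"ry":0,"rz":0.03},{"tx":0,"ty":0,"tz":0,"rx":0,"ry":0,"rz":0.03},{"tx":0,"ty":0,"tz":0,"rx":0,"ry":0,"rz":0.03},{"tx":0,"ty":0,"tz":0,"rx":0,"ry":0,"rz":0.03},{"tx":0,"ty":0,"tz":0,"rx":0,"ry":0,"rz":0.03},{"tx":0,"ty":0,"tz":0,"rx":0,"ry":0,"rz":0.03},{"tx":0,"ty":0,"tz":0,"rx":0,"ry":0,"rz":0.03},{"tx":0,"ty":0,"tz":0,"rx":0,"ry":0,"rz":0}]'
python3 -c "
from bench import sensors;s=sensors.get_state();print(s['joint_pos'],s['moment'],s['force'])"
```

```text
clock: 22.0
tcp_pos: [558.7, -169.3, 74.3]
orientation: [-0.273, -3.129, -0.001]
force: [-3.4, 3.4, 7.7]
grip_width: 0.636
finger_force: 50.0
[-3.34287282e-01  4.04090695e-01  2.01787556e+00  4.05857406e-04
  7.20110205e-01 -1.73145044e+00] [ 0.42165899  0.47159726 -0.01512956] [-3.3822296   3.36313219  7.70250122]
```

```bash
python3 -m crank '[{"tx":0,"ty":0,"tz":0,"rx":0,"ry":0,"rz":0.03},{"tx":0,"ty":0,"tz":0,"rx":0,"ry":0,"rz":0.03},{"tx":0,"ty":0,"tz":0,"rx":0,"ry":0,"rz":0.03},{"tx":0,"ty":0,"tz":0,"rx":0,"ry":0,"rz":0.03},{"tx":0,"ty":0,"tz":0,"rx":0,"ry":0,"rz":0.03},{"tx":0,"ty":0,"tz":0,"rx":0,"ry":0,"rz":0.03}]'
python3 -c "
from bench import sensors;s=sensors.get_state();print(s['joint_pos'],s['moment'],s['force'])"
python3 -m crank '[{"tx":0,"ty":0,"tz":0,"rx":0,"ry":0,"rz":0.03},{"tx":0,"ty":0,"tz":0,"rx":0,"ry":0,"rz":0.013},{"tx":0,"ty":0,"tz":0,"rx":0,"ry":0,"rz":0},{"tx":0,"ty":0,"tz":0,"rx":0,"ry":0,"rz":0}]'
python3 - <<'E'
from h import *
s=sensors.get_state();print(s['joint_pos'],s['moment'],s['force'])
p,d,w,M,i=cloud("wrist");np.savez("pics/w7.npz",p=p,w=w)
cv2.imwrite("pics/w7.png",p[:,:,::-1])
E
```

```text
clock: 22.6
tcp_pos: [558.5, -169.2, 74.3]
orientation: [0.611, -3.081, -0.001]
force: [-4.2, 3.1, 9.8]
grip_width: 0.635
finger_force: 50.0
[-3.34286915e-01  4.03970370e-01  2.01809137e+00  4.55257446e-04
  7.20570255e-01 -2.29725031e+00] [ 0.57849345  0.83292418 -0.27317864] [-4.20162057  3.08867578  9.8439731 ]
clock: 23.0
tcp_pos: [558.5, -169.3, 74.3]
orientation: [0.813, -3.034, -0.001]
force: [-5.3, 3.0, 9.2]
grip_width: 0.636
finger_force: 50.0
[-3.34325481e-01  4.03939105e-01  2.01806466e+00  1.97833840e-04
  7.20509716e-01 -2.42880602e+00] [ 0.49513889  0.84234228 -0.05594605] [-5.27822869  2.99154814  9.15231006]
```

View pics/w7.png

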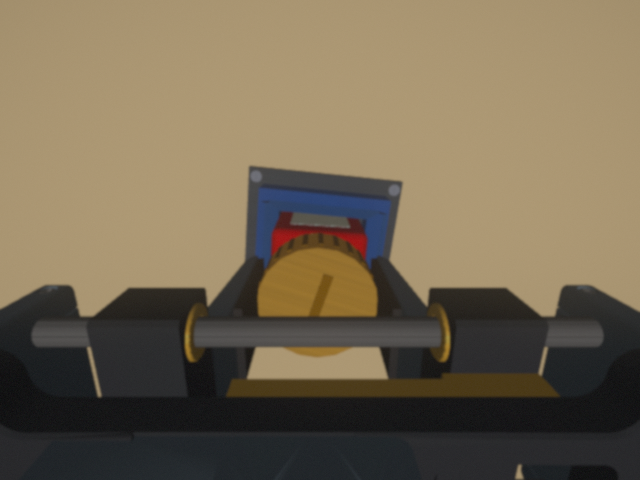

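The lid mark at (320,297) has kept its place in the gripper since w5, so there was no slip; the jar's front edge (278–365, 215) stays almost parallel to the stand. Lifting a little and checking that the jar stays down.

```bash
python3 -m crank '[{"tx":0,"ty":0,"tz":0.03,"rx":0,"ry":0,"rz":0},{"tx":0,"ty":0,"tz":0.03,"rx":0,"ry":0,"rz":0},{"tx":0,"ty":0,"tz":0.02,"rx":0,"ry":0,"rz":0},{"tx":0,"ty":0,"tz":0,"rx":0,"ry":0,"rz":0},{"tx":0,"ty":0,"tz":0,"rx":0,"ry":0,"rz":0}]'
cat > sh.py <<'E'
from h import *
s=sensors.get_state();print(s['moment'].round(2),s['force'].round(1),s['tcp_pos'].round(1))
p,d,w,M,i=cloud("wrist");cv2.imwrite("pics/w8.png",p[:,:,::-1])
def st(p,w):
    h=cv2.cvtColor(p,cv2.COLOR_RGB2HSV)
    m=((h[...,0]<6)|(h[...,0]>172))&(h[...,1]>120)&(np.hypot(w[...,0]-559,w[...,1]+169)<60)
    m[:200]=0;m[262:]=0;return m.sum(),np.percentile(w[m][:,2],[5,25,50,75,95]).round(1)
z=np.load("pics/w7.npz");print("before",st(z["p"],z["w"]));print("now",st(p,w))
E
python3 sh.py
```

```text
clock: 23.55
tcp_pos: [558.9, -169.5, 82.2]
orientation: [-0.813, 3.034, -0.0]
force: [-0.4, 0.3, -0.8]
grip_width: 0.643
finger_force: 50.0
[ 0.08  0.04 -0.01] [-0.4  0.3 -0.8] [ 558.9 -169.5   82.2]
before (np.int64(1448), array([37.5, 58.8, 62.2, 63.3, 64.9]))
now (np.int64(1651), array([39.5, 60.3, 62.5, 63.5, 64.8]))
```

```bash
python3 -m crank '[{"tx":0,"ty":0,"tz":0.05,"rx":0,"ry":0,"rz":0},{"tx":0,"ty":0,"tz":0.07,"rx":0,"ry":0,"rz":0},{"tx":0,"ty":0,"tz":0.07,"rx":0,"ry":0,"rz":0},{"tx":0,"ty":0,"tz":0.08,"rx":0,"ry":0,"rz":0},{"tx":0,"ty":0,"tz":0.08,"rx":0,"ry":0,"rz":0},{"tx":0,"ty":0,"tz":0.05,"rx":0,"ry":0,"rz":0},{"tx":0,"ty":0,"tz":0,"rx":0,"ry":0,"rz":0},{"tx":0,"ty":0,"tz":0,"rx":0,"ry":0,"rz":0}]'
python3 -m crank '[{"tx":0,"ty":0,"tz":0,"rx":0,"ry":0,"rz":0},{"tx":0,"ty":0,"tz":0,"rx":0,"ry":0,"rz":0},{"tx":0,"ty":0,"tz":0,"rx":0,"ry":0,"rz":0},{"tx":0,"ty":0,"tz":0,"rx":0,"ry":0,"rz":0}]'
python3 sh.py
```

```text
clock: 24.4
tcp_pos: [558.8, -169.5, 122.2]
orientation: [-0.813, 3.034, -0.0]
force: [-0.4, -0.3, -1.1]
grip_width: 0.635
finger_force: 50.0
clock: 24.8
tcp_pos: [558.7, -169.5, 122.0]
orientation: [0.813, -3.034, -0.0]
force: [0.3, 0.3, 0.4]
grip_width: 0.636
finger_force: 50.0
[0.08 0.04 0.01] [0.3 0.3 0.4] [ 558.7 -169.5  122. ]
before (np.int64(1448), array([37.5, 58.8, 62.2, 63.3, 64.9]))
now (np.int64(2086), array([54.1, 62.5, 63.9, 67.3, 85.2]))
```

View pics/w8.png

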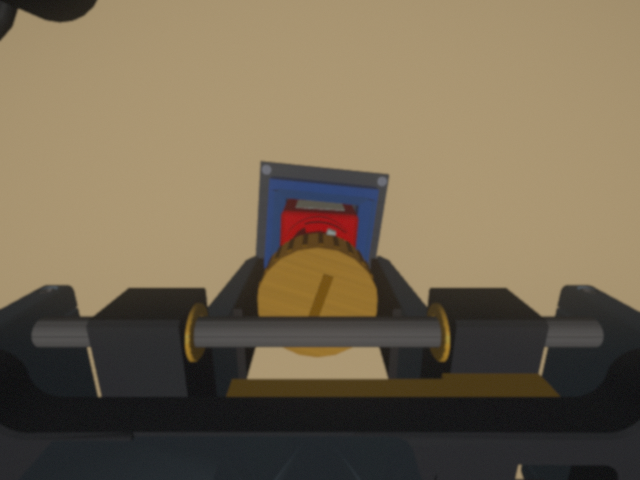

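The jam jar stays seated in the stand, its open red mouth visible at (320,230). The lid is level in the gripper about 25 mm above it.

```bash
python3 -c "
from bench import order;print(order.sign_off())"
```

```text
the job is handed in; nothing more can be done
None
```

The jars are swapped, and the jam jar's lid came free in the stand after about 1.36 rad of wrist turn; the arm is holding it level and still about 25 mm above the jar's mouth, and the job was handed in at about 25 s.

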